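# Change the battery pack of the kitchen radio

## Task

The kitchen radio lies on its face, back up, and its battery pack is flat. Press the release tab down and slide the battery cover fully open in the same motion, take the flat pack out and lay it on the round wooden trivet so that it is not mixed up, and lay the charged pack (the longer of the two packs on the worktop) in the bay the right way round; then slide the cover fully home until the tab clicks back up. Leave everything else standing where it is.

Things in the scene. Friction and masses are not known exactly. Their poses are not given: they have to be found in the camera images.
- radio: White portable radio, 252 x 152 x 64 mm, lying on its face, firmly in place, back up. Origin: on the worktop under its middle, z up. Its x axis runs along its length (x -122 to 130 mm), the way the cover opens. The cover runs in a channel (x -110 to 118, y -56 to 56 mm), flush with the back; the rim round it is 64 mm high. Aerial (-y side), keys and dial (+y side) stay within 88 mm of the x axis.
- cover (a joint): Battery cover, a flat grey plate 135 x 111 mm captive in the channel: 0 = fully home (radio x -109 to 26 mm), 0.092 m = fully open at its stop, the bay wholly uncovered. Slides along the radio's +x to open, 2 N of friction, and stays where it is left. Shut, it is held by the tab's hook (1 mm play); do not force it. Sliding home, the last 14 mm take about 10 N as the hook rides over a ramp.
- tab (a joint): Release tab in the cover, riding with it: 0 = up (latched when the cover is home), 0.006 m = fully down. Sprung: 2.5 N at first, 7.5 N fully down. The hook lets go when the tab is more than 3 mm down, so keep it down over the first 12 mm of the slide. On sliding home it needs no press: it dips over the ramp and clicks up by itself.
- pad (a point): Middle of the tab's top face, moves with the tab: a ribbed level pad, 34 mm along radio x by 54 mm along radio y, 61 mm above the worktop when up, in a cut-out of the cover whose edges are 1 mm away and 0.5 mm higher. Beneath the tab the channel has a groove, so it can be pressed anywhere along the slide.
- ridge (a point): Middle of the top of the finger ridge on the cover, moves with the cover: a bar 9 mm wide along radio x, 54 mm long along radio y, top 71 mm above the worktop and 9 mm above the cover. It stands just past the pad toward radio +x (near face 19 mm from the pad's middle): a finger pressing the pad can push against it to open; push its far face, or pinch it, to close.
- bay (a point): Where the middle of the pack's underside belongs: on the bay's floor, 30 mm above the worktop. Bay: 81 mm along radio x at the floor, end walls flaring to 90 mm; 100 mm wide; at its -x end shoulders 14 mm long, 18 mm high leave a 32 mm slot for the nose; 4 round ribs 11 mm high near the corners of the wide part leave 44 mm. Finger wells 28 mm across beside the wide part go down to the floor, 27 mm below the cover.
- bay_contacts (a point): The contact leaves in the narrow (-x) end of the bay, where the end of the seated pack's nose comes to lie (within some millimetres).
- pack: The charged pack, black, 76 mm long, 24 mm high, about 120 g. Wide part 60 x 40 mm; at its -x end a nose 16 mm long and 24 mm wide with two brass contacts. Origin: middle of the underside of the 76 mm length; x along the length from nose to tail, z up. The middle of the wide part is at x = +8 mm. Lies flat on the worktop, any way round.
- pack_nose (a point): Middle of the end face of the pack's nose, 38 mm from its origin toward its own -x, 12 mm above its underside.
- flat_pack: The flat pack, the same in every size and axis as the charged one, lying in the bay under the cover as a pack belongs there: nose toward the radio's -x, underside on the bay's floor, its top 10 mm below the rim. Take it by the wide part, fingers in the wells at its sides.
- trivet: Round dark wooden trivet, 110 mm diameter, 6 mm thick, fixed on the worktop. Origin at the middle of its underside. The flat pack goes on it, lying flat, its middle within 35 mm of the trivet's middle, turned any way.
- short_pack: Another appliance's pack, of the same shape but only 54 mm long, 34 mm wide, 24 mm high; does not belong in the radio. Leave it.
- low_jar: Low spice jar, 40 mm diameter, 71 mm high, white cap. Origin at the middle of its underside. Leave it.
- dark_jar: Spice jar, 37 mm diameter, 84 mm high, black cap. Origin at the middle of its underside. Leave it.
- pale_jar: Slim spice jar, 34 mm diameter, 89 mm high, white cap. Origin at the middle of its underside. Leave it.
- mug: White mug, 82 mm diameter, 94 mm high, with a handle. Origin at the middle of its underside. Leave it.
- bowl: White bowl, 200 mm diameter, 91 mm high. Origin at the middle of its underside. Leave it.
- bottle: Sauce bottle, 44 mm diameter, 198 mm high. Origin at the middle of its underside. Leave it.
There are look-alikes about, which are no part of the job. Leave any red look-alike of the pack alone.

How it is judged:
On the way, in this order (a step that is already met when the one before it is completed fails the run):
1. the cover is fully open (value of joint cover above 0.085 m), for 0.1 s.
2. the flat pack lies flat on the trivet, let go (horizontal distance between flat_pack and trivet below 0.04 m and z of flat_pack in the frame of trivet between 0.002 and 0.01 m and angle between flat_pack's own z axis and vertical below 0.1 rad and contact force between the fingers and flat_pack below 0.05 N), for 0.2 s.
3. the charged pack lies seated in the bay, nose in the narrow end, let go (distance between pack_nose and bay_contacts below 0.009 m and horizontal distance between pack and bay below 0.005 m and z of pack in the frame of bay between -0.003 and 0.003 m and angle between pack's own z axis and vertical below 0.1 rad and angle between the x axis of pack and the x axis of radio, either way round below 0.12 rad and contact force between the fingers and pack below 0.05 N and value of joint cover above 0.08 m), for 0.2 s.
At the end, for the whole second after the job is handed in: Cover home (within 3 mm), tab up (within 1.5 mm); the charged pack at rest on the bay's floor, nose in the narrow end (within 5 mm sideways, 3 mm in height); the flat pack flat on the trivet, its middle within 4 cm of the trivet's; all else within 4 cm of where it stood (distance between pack_nose and bay_contacts below 0.009 m and horizontal distance between pack and bay below 0.005 m and z of pack in the frame of bay between -0.003 and 0.003 m and angle between each of pack, flat_pack's own z axis and vertical below 0.1 rad and angle between the x axis of pack and the x axis of radio, either way round below 0.12 rad and horizontal distance between flat_pack and trivet below 0.04 m and z of flat_pack in the frame of trivet between 0.002 and 0.01 m and value of joint cover below 0.003 m and value of joint tab below 0.0015 m and linear speed of pack below 0.02 m/s); the robot touches nothing.
It fails at once if the short pack, a jar, the mug, the bowl or the bottle is knocked over or shifted by more than 4 cm (distance of any of low_jar, dark_jar, mug, bowl, bottle, pale_jar, short_pack from where it was at the start of the episode above 0.04 m or angle between any of low_jar, dark_jar, mug, bowl, bottle, pale_jar's own z axis and vertical above 0.4 rad).
It also fails if it takes over 72 s, if anything falls off the work surface, if the arm or the gripper's body presses on something with over 40 N, if the wrist force passes 120 N, or if a joint passes its speed limit or range.

## Robot

A 7-joint arm with a two-finger parallel gripper is mounted at the origin on a cart in front of the work surface, level with it; the furniture and walls round the work are solid. World frame = base frame: x ahead of the robot, y to its left, z up, the work surface at z = 0. Lengths are in m, angles in rad, forces in N, time in s.
With the tool pointing down it reaches from about 0.4 to 0.85 m from the base axis. Payload 10.4 kg.
Tool frame: the origin (TCP) lies between the finger pads; the fingertips stand 17 mm ahead of it and the grasp point (between the pads) lies 2 mm behind it; z points along the fingers, y is the line along which they close (so a half turn about z gives the same grasp; the last joint's range is limited). The gripper opens to 85 mm and grips with 20 to 120 N. Pads are 22 mm wide; open, the fingers measure 114 mm over their backs; the gripper's body (76 mm by 85 mm) begins 54 mm behind the grasp point. The pads swing forward as they close: fully open they stand 13 mm farther back than shut.
Start: joints at [-1.24, 0.332, -0.065, 1.46, 0.022, 1.35, -0.088], TCP at [0.217, 0.586, 0.248] pointing down, gripper open.
Joint ranges: [-2.6, 2.6], [-0.5, 2.12], [-1.47, 1.34], [0.16, 2.42], [-1.27, 4.41], [0.06, 2.06], [-2.6, 2.6]. Speed limits (rad/s): [2.22, 2.22, 2.79, 2.79, 3.14, 3.14, 3.14].

## Interface

Orientations are given as a unit quaternion [x, y, z, w].
In Python, from workcell import readout, imaging, manip gives the robot as it stands. The module is installed in compiled form; this text tells all that it offers.
- The arm moves only by the shell command python3 -m crank 'ROWS' [OPENING] [FORCE]. ROWS is JSON, a list of rows, each a list of 4 numbers: the shift along the tool's x, y, z as a fraction of full scale, then the turn about the tool's z as a fraction of full scale. In form: [[x, y, z, yaw], ...]. A call has 1 to 5 rows; each row is the pose to reach, as a shift and turn from the pose commanded when the call began, along the tool's axes at that moment; what a row does not reach only later rows make up. Full scale, the value 1, is 400 mm for a shift and 60 degrees for a turn. A row lasts 1/12 s, in which the tool goes at most 41.7 mm and 7.16 degrees, less where a joint would pass 70% of its speed; a pose out of reach is approached as far as the arm can. A call with a number of a shift or a turn outside -1 to 1 is refused whole. A call with a gripper value outside its range is refused whole. OPENING is the gripper command: -1 is shut, 1 is fully open, values between are in proportion, set as the call begins (- or left out, the last holds). The fingers move at their own pace and stop on an object; FORCE is the grip in N (left out, the last holds). Time passes only in rows, so rows that repeat a pose let the fingers close. It gives the time, the measured TCP pose, the force, the opening and the grip force at its end, in the units of the state.
- readout.get_obs(): the state, without advancing time (a new reading comes with each control period).
- imaging.camera(name): name is "side" or "top" or "wrist"; returns a dict with "color" (420x560x3 uint8, red, green, blue), "fx", "fy", "cx", "cy" (pixels), "rvec" (rotation vector, rad) and "tvec" (3), from world to camera coordinates, as OpenCV has them. Camera axes: x right, y down, z forward; pixel columns grow to the right and rows downward; lengths in m; the calibration is good to about 2 mm. A picture is of the moment at which its call begins. There is no depth.
- manip.hand_in(): hands the job in; it is judged then, once.
The state is a dict: "clock": time; "joint_pos": joint angles; "joint_velocities": joint speeds; "tau": joint torques, N m; "position": TCP position; "ee_rot": TCP orientation; "ft_force": force on the tool from outside, world axes, zero at the start; "torque": the same for the moment, N m; "grip_width": opening from 0.0 (shut) to 1.0 (fully open); "grasp_force": force on a finger pad.
Only numpy, scipy, OpenCV 4.12 (cv2) and the standard library are available. Lean on these libraries where they do the work, as an engineer would, in place of code of your own. Each camera call takes 0.05 s, during which the arm holds its last target. There are 200 camera calls.

## Working session

There is one attempt and no reset: what is moved stays moved. The work goes in short steps, Python scripts to look and compute and a shell command to move; the robot and the scene stay as the last step left them, time stands still between calls to the robot, and variables do not carry over. Pictures are saved under pics/ and viewed, at most 10 in all, crops included, and the job is handed in when it is done.

```bash
mkdir -p pics; cat > h.py <<'E'
import numpy as np, cv2
from workcell import readout, imaging, manip
from scipy.spatial.transform import Rotation as R
def snap(n,f):
    c=imaging.camera(n); cv2.imwrite('pics/'+f,c['color'][:,:,::-1]); np.save('pics/'+f+'.npy',c,allow_pickle=True); return c
def load(f): return np.load('pics/'+f+'.npy',allow_pickle=True).item()
def ray(c,u,v,z):
    """world point at height z seen at pixel u,v"""
    M=cv2.Rodrigues(np.array(c['rvec'],float))[0]; t=np.array(c['tvec'],float).ravel()
    o=-M.T@t; d=M.T@np.array([(u-c['cx'])/c['fx'],(v-c['cy'])/c['fy'],1.])
    return o+d*(z-o[2])/d[2]
def proj(c,P):
    M=cv2.Rodrigues(np.array(c['rvec'],float))[0]; q=M@np.array(P,float)+np.array(c['tvec'],float).ravel()
    return np.array([c['fx']*q[0]/q[2]+c['cx'],c['fy']*q[1]/q[2]+c['cy']])
def go(P,yaw=0):
    """row (fractions) to bring TCP to world P, turning by yaw deg about tool z"""
    s=readout.get_obs(); r=R.from_quat(s['ee_rot'])
    return np.round(np.r_[r.inv().apply(np.array(P)-s['position'])/.4,yaw/60],4)
E
python3 - <<'E'
from h import *
c=snap('top','top0.png'); d=snap('side','side0.png')
s=readout.get_obs(); print(s['clock'],s['position'],R.from_quat(s['ee_rot']).as_matrix().round(3),s['grip_width'],s['ft_force'])
for k in (c,d): print(k['fx'],k['rvec'],k['tvec'])
E
```

```text
0.1 [0.21641442 0.58602112 0.24762997] [[-0.938  0.346 -0.   ]
 [ 0.346  0.938 -0.001]
 [-0.    -0.001 -1.   ]] 0.99899397084883 [-0.06350874 -0.289788    0.26340592]
408.7632535207933 [ 2.12254288 -2.17130527  0.17116009] [-0.02827447  0.55679086  1.38108623]
385.90730117771966 [ 2.27519567 -1.32626427  0.40325119] [-0.28928819  0.45457695  0.97517872]
```

View pics/top0.png

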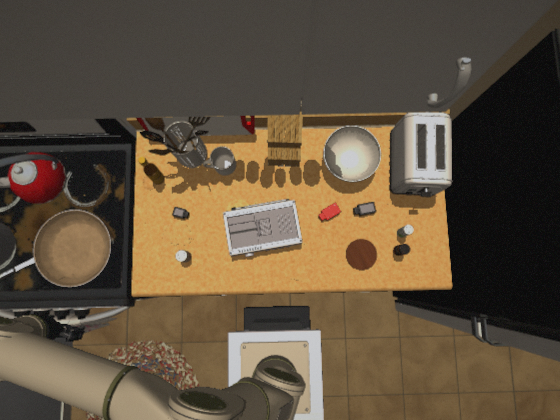

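View pics/side0.png

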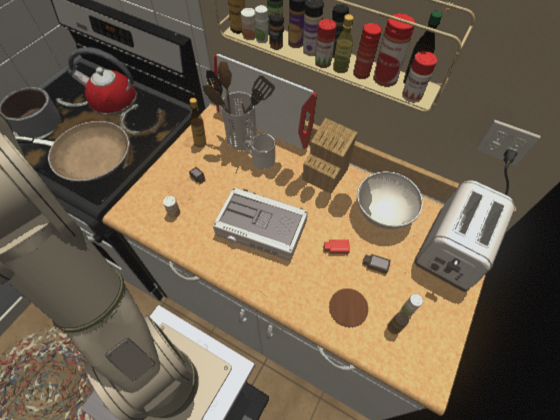

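Top view: the radio is at about (263,228), the trivet at (361,254), dark packs at (366,209) and (180,213), and a red look-alike at (330,212). The charged pack should be the longer dark one. I'll confirm that in an enlarged crop.

```bash
python3 - <<'E'
from h import *
a=cv2.imread('pics/top0.png'); d=cv2.imread('pics/side0.png')
A=cv2.resize(a[185:285,165:425],(780,300),interpolation=cv2.INTER_CUBIC)
B=cv2.resize(d[160:260,180:440],(780,300),interpolation=cv2.INTER_CUBIC)
cv2.imwrite('pics/crop1.png',np.vstack([A,B]))
c=load('top0.png')
for n,u,v,z in [('radio',263,228,.064),('trivet',361,254,.006),('packR',366,209,.024),('packL',180,213,.024),('red',330,212,.024)]: print(n,ray(c,u,v,z).round(3))
for name,(x0,y0,x1,y1) in dict(R=(352,198,380,220),L=(168,204,192,222)).items():
    g=a[y0:y1,x0:x1].max(2); m=(g<95).astype('uint8')
    n,l,st,ce=cv2.connectedComponentsWithStats(m); k=1+st[1:,4].argmax()
    p=np.argwhere(l==k)[:,::-1]+[x0,y0]
    W=np.array([ray(c,*q,.024)[:2] for q in p],np.float32); print(name,len(p),cv2.minAreaRect(W))
E
```

```text
radio [0.5   0.029 0.064]
trivet [ 0.407 -0.312  0.006]
packR [ 0.564 -0.334  0.024]
packL [0.564 0.322 0.024]
red [ 0.556 -0.206  0.024]
R 104 ((0.553719162940979, -0.3238987326622009), (0.0771368220448494, 0.03781833127140999), 71.01969146728516)
L 92 ((0.5635257959365845, 0.31999820470809937), (0.05617745593190193, 0.03530511632561684), 72.7729263305664)
```

View pics/crop1.png

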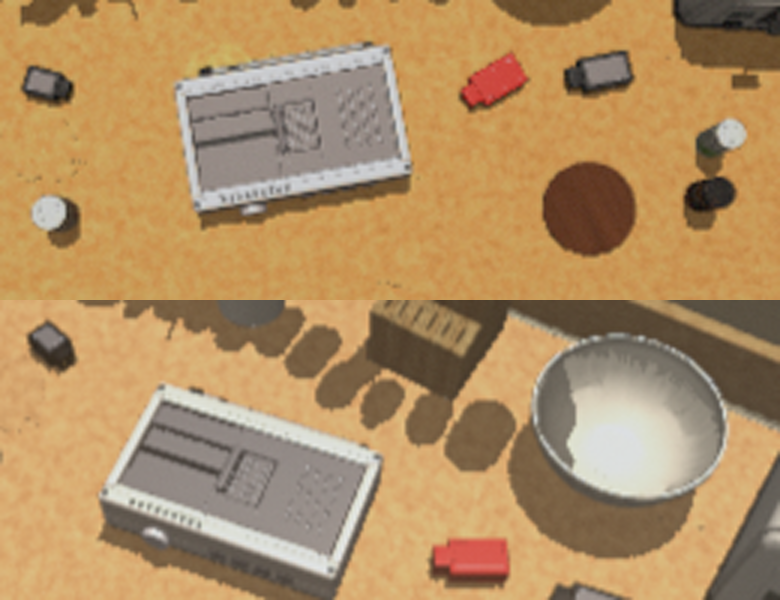

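The crop settles it. The right-hand dark pack at top-view (366,209) is 77 mm long with its nose toward +y, so it is the charged one. The left one at (180,213) is 56 mm, which makes it the short pack, and (330,212) is the red look-alike. The ridge lies left of the pad, so the radio's +x is roughly world +y.

```bash
python3 - <<'E'
from h import *
c=load('top0.png')
P=[ray(c,165+u/3,185+v/3,.064)[:2] for u,v in [(178,85),(388,45),(410,168),(200,210)]]
P=np.array(P); print(P.round(3)); tl,tr,br,bl=P
print(np.linalg.norm(tl-tr),np.linalg.norm(bl-br),np.linalg.norm(tl-bl))
d=tl-tr+bl-br; a=np.degrees(np.arctan2(d[1],d[0])); mid=P.mean(0); x=d/np.linalg.norm(d)
print('x-axis deg',a,'origin',mid-0.004*x)
for q in (166+302/3,): print('pad',ray(c,165+302/3,185+125/3,.061), 'ridge',ray(c,165+281/3,185+127/3,.071))
t=np.array([.49,-.0,.30]); print(go(t), 'turn',-(a-(180-20.3)))
E
```

```text
[[ 0.553  0.161]
 [ 0.594 -0.08 ]
 [ 0.452 -0.101]
 [ 0.411  0.136]]
0.24432961028544106 0.2410700924332343 0.1446709843443776
x-axis deg 99.83875299552717 origin [0.5033184  0.02521881]
pad [0.50446308 0.02042722 0.061     ] ridge [0.50155652 0.04384457 0.071     ]
[-1.1491 -1.1376 -0.1295  0.    ] turn 59.861247004472816
```

```bash
M="python3 -m crank"; 
python3 -m crank '[[-0.07,-0.07,-0.01,0],[-0.14,-0.14,-0.02,0],[-0.21,-0.21,-0.03,0],[-0.28,-0.28,-0.035,0],[-0.36,-0.36,-0.04,0]]' -1 40
python3 -m crank '[[-0.07,-0.07,-0.01,0],[-0.14,-0.14,-0.02,0],[-0.21,-0.21,-0.03,0],[-0.28,-0.28,-0.035,0],[-0.36,-0.36,-0.04,0]]'
python3 -m crank '[[-0.07,-0.07,-0.01,0],[-0.14,-0.14,-0.02,0],[-0.21,-0.21,-0.03,0],[-0.28,-0.28,-0.035,0],[-0.36,-0.36,-0.04,0]]'
python3 -m crank '[[-0.07,-0.06,-0.01,0.1],[-0.07,-0.06,-0.01,0.2],[-0.07,-0.06,-0.01,0.3],[-0.07,-0.06,-0.01,0.4],[-0.07,-0.06,-0.01,0.5]]'
python3 -m crank '[[0,0,0,0.1],[0,0,0,0.2],[0,0,0,0.3],[0,0,0,0.4],[0,0,0,0.5]]'
python3 - <<'E'
from h import *
c=snap('wrist','w1.png'); s=readout.get_obs(); print(s['clock'],s['position'],s['joint_pos'],R.from_quat(s['ee_rot']).as_matrix().round(3),s['grip_width'])
E
```

```text
clock: 0.52
position: [0.3004, 0.4029, 0.264]
ee_rot: [0.176, 0.984, -0.0, -0.0]
ft_force: [0.0, -0.7, 0.7]
grip_width: 0.298
grasp_force: 0.0
clock: 0.93
position: [0.3841, 0.2212, 0.2801]
ee_rot: [0.176, 0.984, 0.0, -0.0]
ft_force: [1.5, 0.8, 0.7]
grip_width: 0.0
grasp_force: 0.0
clock: 1.35
position: [0.4677, 0.0396, 0.296]
ee_rot: [0.176, 0.984, 0.0, 0.0]
ft_force: [2.1, 0.5, -0.8]
grip_width: 0.0
grasp_force: 0.0
clock: 1.77
position: [0.4853, 0.0088, 0.2995]
ee_rot: [0.427, 0.904, -0.0, -0.0]
ft_force: [-1.0, -0.8, 0.1]
grip_width: 0.003
grasp_force: 0.0
clock: 2.18
position: [0.4853, 0.009, 0.2995]
ee_rot: [0.647, 0.763, -0.0, -0.0]
ft_force: [0.1, -0.1, -1.8]
grip_width: -0.002
grasp_force: 0.0
2.2333 [0.48529495 0.00902296 0.29951311] [-0.61657402 -0.0268058   0.49972326  1.75979056  0.01296682  1.40591433
  0.03775752] [[-0.156  0.988 -0.001]
 [ 0.988  0.156 -0.   ]
 [ 0.    -0.001 -1.   ]] 0.0013484910390805912
```

View pics/w1.png

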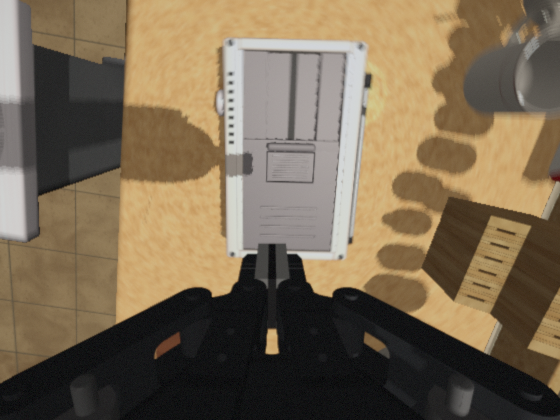

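Wrist view: radio rim corners are near (224,40), (366,43), (346,258) and (228,257). The pad spans (266,151) to (314,182), with the ridge just above it at about row 147.

```bash
python3 - <<'E'
from h import *
c=load('w1.png')
P=np.array([ray(c,u,v,.064)[:2] for u,v in [(224,39),(367,43),(346,259),(227,258)]]); tl,tr,br,bl=P
print(P.round(4)); print([np.linalg.norm(q).round(4) for q in (tl-bl,tr-br,tl-tr,bl-br)])
d=tl-bl+tr-br; x=d/np.linalg.norm(d); print('deg',np.degrees(np.arctan2(d[1],d[0])),'org',P.mean(0)-.004*x)
Q=np.array([ray(c,u,v,.061)[:2] for u,v in [(266,152),(315,153),(314,183),(265,181)]]); print('pad',Q.mean(0),[np.linalg.norm(Q[0]-Q[1]),np.linalg.norm(Q[1]-Q[2])])
r=ray(c,291,146,.071)[:2]; print('ridge',r)
o=P.mean(0)-.004*x; y=np.array([-x[1],x[0]])
print('pad in radio',(Q.mean(0)-o)@x,(Q.mean(0)-o)@y)
s=readout.get_obs(); print('tip proj',proj(c,np.array(s['position'])-[0,0,.017]))
E
```

```text
[[ 0.413   0.1436]
 [ 0.5603  0.1643]
 [ 0.5949 -0.0795]
 [ 0.4473 -0.1026]]
[np.float64(0.2486), np.float64(0.2462), np.float64(0.1487), np.float64(0.1495)]
deg 97.99976454222086 org [0.50443565 0.02747234]
pad [0.50495899 0.02242001] [np.float64(0.05635326292122238), np.float64(0.0352032883715212)]
ridge [0.50087936 0.04771711]
pad in radio -0.005075998847837044 0.00018488494109668188
tip proj [271.29845641 260.16084678]
```

```bash
python3 - <<'E'
from h import *
x=np.array([np.cos(np.radians(98)),np.sin(np.radians(98))]); p=np.array([.5047,.0222])-.002*x
print(go([*p,.09],1)*400, go([*p,.073],1))
E
```

```text
[  7.96  21.32 209.52   6.68] [0.0199 0.0533 0.5663 0.0167]
```

```bash
python3 -m crank '[[0.02,0.053,0.1,0.017],[0.02,0.053,0.2,0.017],[0.02,0.053,0.3,0.017],[0.02,0.053,0.4,0.017],[0.02,0.053,0.48,0.017]]'
python3 -m crank '[[0,0,0.04,0],[0,0,0.06,0],[0,0,0.075,0],[0,0,0.086,0],[0,0,0.086,0]]'
python3 - <<'E'
from h import *
c=snap('side','s1.png'); d=snap('wrist','w2.png')
s=readout.get_obs(); print(s['position'],s['ft_force'],np.degrees(np.arctan2(*R.from_quat(s['ee_rot']).as_matrix()[[1,0],0])))
a=cv2.imread('pics/s1.png')[170:270,200:330]; b=cv2.imread('pics/w2.png')
cv2.imwrite('pics/v4.png',np.hstack([cv2.resize(a,(420,323)),cv2.resize(b,(380,285))[:, :] if 0 else cv2.copyMakeBorder(cv2.resize(b,(380,285)),0,38,0,0,0)]))
E
```

```text
clock: 2.65
position: [0.5037, 0.0204, 0.1048]
ee_rot: [0.65, 0.76, -0.001, -0.001]
ft_force: [0.2, 0.4, -0.9]
grip_width: -0.002
grasp_force: 0.0
clock: 3.07
position: [0.5052, 0.0205, 0.0739]
ee_rot: [0.651, 0.759, 0.0, -0.0]
ft_force: [-4.3, -1.2, 5.5]
grip_width: -0.003
grasp_force: 2.8
[0.50545528 0.02054659 0.07454931] [-3.3118816  -0.43901086  4.6666922 ] 98.73249037857266
```

View pics/v4.png

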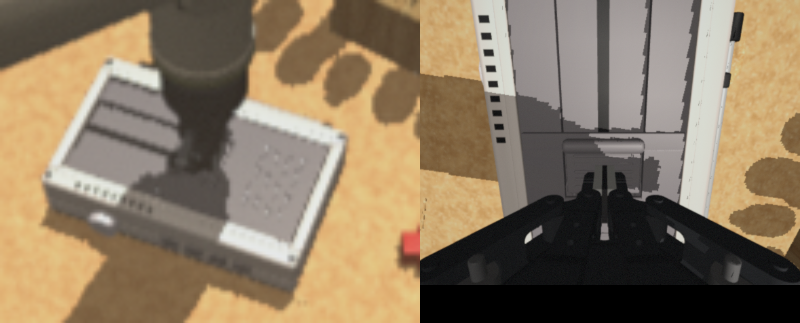

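The tip is on the pad and about 3.5 mm down at 5 N. I'll press 2 mm deeper and then slide.

```bash
python3 -m crank '[[0,0,0.005,0],[0.01,0,0.006,0],[0.02,0,0.006,0],[0.03,0,0.006,0],[0.04,0,0.006,0]]'
python3 -m crank '[[0.01,0,0,0],[0.02,0,0,0],[0.035,0,0,0],[0.05,0,0,0],[0.07,0,0,0]]'
python3 -c "
from h import *
c=snap('side','s2.png')"
```

```text
clock: 3.58
position: [0.5033, 0.0361, 0.0726]
ee_rot: [0.651, 0.759, 0.001, 0.001]
ft_force: [-3.6, -3.0, 6.4]
grip_width: -0.002
grasp_force: 3.3
clock: 4.0
position: [0.4991, 0.0635, 0.0726]
ee_rot: [0.652, 0.759, 0.001, 0.001]
ft_force: [-3.9, -3.0, 5.9]
grip_width: -0.004
grasp_force: 3.3
```

```bash
python3 -m crank '[[0.025,0,0,0],[0.05,0,0,0],[0.075,0,0,0],[0.1,0,0,0],[0.12,0,0,0]]'
python3 -m crank '[[0.01,0,0,0],[0.02,0,0,0],[0.03,0,0,0],[0.03,0,0,0]]'
python3 -c "
from h import *
s=readout.get_obs(); print(s['position'],s['ft_force'])"
```

```text
clock: 4.47
position: [0.4917, 0.112, 0.0726]
ee_rot: [0.651, 0.759, 0.001, 0.0]
ft_force: [-3.9, -3.8, 6.7]
grip_width: -0.0
grasp_force: 3.3
clock: 4.8
position: [0.4912, 0.1221, 0.073]
ee_rot: [0.652, 0.759, 0.001, 0.002]
ft_force: [0.3, -7.2, 6.9]
grip_width: -0.001
grasp_force: 7.1
[0.49124264 0.1220576  0.07301359] [ 0.28325115 -7.15474484  6.90171941]
```

```bash
python3 -m crank '[[0.005,0,0,0],[0.01,0,0,0],[0.01,0,0,0]]'
python3 -m crank '[[-0.005,0,-0.05,0],[-0.03,0,-0.12,0],[-0.13,0,-0.2,0],[-0.23,0,-0.28,0],[-0.3,0,-0.36,0]]' 1
python3 -m crank '[[-0.1,0,-0.1,0],[-0.2,0,-0.1,0],[-0.22,0,-0.1,0],[-0.22,0,-0.1,0]]'
python3 - <<'E'
from h import *
c=snap('wrist','w3.png'); s=readout.get_obs(); print(s['clock'],s['position'],s['joint_pos'],s['grip_width'])
E
```

```text
clock: 5.05
position: [0.4912, 0.1225, 0.073]
ee_rot: [0.653, 0.758, -0.0, 0.003]
ft_force: [2.2, -19.7, 9.5]
grip_width: -0.003
grasp_force: 11.9
clock: 5.47
position: [0.505, 0.0206, 0.2032]
ee_rot: [0.651, 0.759, 0.001, 0.0]
ft_force: [0.1, 0.4, 0.2]
grip_width: 0.706
grasp_force: 0.0
clock: 5.8
position: [0.5191, -0.0701, 0.2437]
ee_rot: [0.654, 0.757, 0.002, 0.002]
ft_force: [-0.4, 0.6, 0.6]
grip_width: 1.001
grasp_force: 0.0
5.85 [ 0.51873693 -0.06723471  0.24275671] [-0.5260715   0.10495288  0.61406367  1.76853889 -0.0636488   1.2841728
  0.25119537] 1.0008523120350772
```

View pics/w3.png

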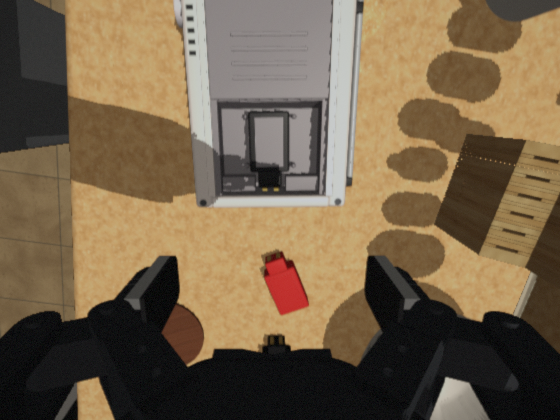

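The cover is hard on its stop (20 N), and the bay is open. The flat pack's wide part spans about (252,113) to (288,166), its nose is at (269,190), and the near rim corners are at (199,204) and (344,203).

```bash
python3 - <<'E'
from h import *
c=load('w3.png')
Q=np.array([ray(c,u,v,.054)[:2] for u,v in [(252,113),(288,114),(287,166),(252,166)]]); print('wide',Q.mean(0),[np.linalg.norm(Q[i]-Q[i-1]).round(4) for i in range(4)])
d=Q[0]-Q[3]+Q[1]-Q[2]; print(np.degrees(np.arctan2(d[1],d[0])))
n=ray(c,268,190,.054)[:2]; print('nose end',n, np.linalg.norm(Q.mean(0)-n))
r=np.array([ray(c,u,v,.064)[:2] for u,v in [(198,205),(345,204)]]); print('rim',r,r.mean(0),np.linalg.norm(r[0]-r[1]))
o=np.array([.50444,.02747]); x=np.array([np.cos(np.radians(98)),np.sin(np.radians(98))]);y=np.array([-x[1],x[0]])
print('radio frame: wide',(Q.mean(0)-o)@x,(Q.mean(0)-o)@y,'nose',(n-o)@x,(n-o)@y,'rim',(r.mean(0)-o)@x,(r.mean(0)-o)@y)
p=Q.mean(0); print(go([*p,.10]),go([*p,.047]))
E
```

```text
wide [ 0.51206359 -0.02607604] [np.float64(0.0512), np.float64(0.0347), np.float64(0.0503), np.float64(0.0352)]
97.68571957750333
nose end [ 0.51748322 -0.07603268] 0.05024976104062401
rim [[ 0.44955357 -0.09917966]
 [ 0.59624124 -0.0768587 ]] [ 0.5228974  -0.08801918] 0.1483762108680093
radio frame: wide -0.054085929697330094 -9.723240477902081e-05 nose -0.10431066375698575 0.0014885082034789875 rim -0.11693402347346862 -0.0022047904684582443
[ 0.1043 -0.0026  0.3569  0.    ] [ 0.1043 -0.0031  0.4894  0.    ]
```

```bash
python3 -m crank '[[0.05,-0.003,0.1,0.01],[0.104,-0.003,0.2,0.01],[0.104,-0.003,0.3,0.01],[0.104,-0.003,0.34,0.01],[0.104,-0.003,0.34,0.01]]' 0.27 40
python3 -c "
from h import *
s=readout.get_obs(); print(go([.5121,-.0265,.047]),s['grip_width']); c=snap('wrist','w4.png')"
```

```text
clock: 6.27
position: [0.5078, -0.022, 0.1011]
ee_rot: [0.654, 0.756, -0.002, -0.002]
ft_force: [-0.6, 0.1, 0.1]
grip_width: 0.633
grasp_force: 0.0
[-0.0128  0.0098  0.1352  0.    ] 0.6326775791494658
```

View pics/w4.png

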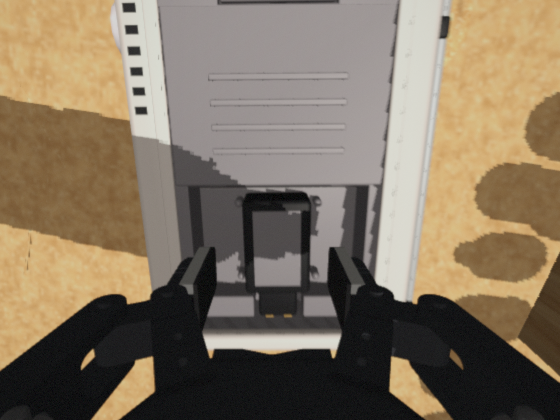

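```bash
python3 - <<'E'
from h import *
c=load('w4.png')
Q=np.array([ray(c,u,v,.054)[:2] for u,v in [(244,195),(310,195),(310,292),(245,292)]]); print('wide',Q.mean(0),[np.linalg.norm(Q[i]-Q[i-1]).round(4) for i in range(4)])
n=ray(c,277,318,.054)[:2]
o=np.array([.50444,.02747]); x=np.array([np.cos(np.radians(98)),np.sin(np.radians(98))]);y=np.array([-x[1],x[0]])
print('radio frame: wide',(Q.mean(0)-o)@x,(Q.mean(0)-o)@y,'nose',(n-o)@x,(n-o)@y)
e=ray(c,275,186,.062)[:2]; print('cover edge',(e-o)@x)
E
python3 -m crank '[[0,0,0.02,0],[0,0,0.05,0]]'
```

```text
wide [ 0.51178355 -0.02678936] [np.float64(0.062), np.float64(0.0373), np.float64(0.062), np.float64(0.0403)]
radio frame: wide -0.05475333591910019 0.00027935970513827965 nose -0.1044144044504819 -6.0991085933231016e-05
cover edge -0.01678593292637527
clock: 6.48
position: [0.5129, -0.0234, 0.0871]
ee_rot: [0.655, 0.755, 0.002, 0.002]
ft_force: [0.3, 0.5, 0.7]
grip_width: 0.637
grasp_force: 0.0
```

```bash
python3 -m crank '[[0,0,0.03,0],[0,0,0.06,0],[0,0,0.08,0],[0,0,0.099,0],[0,0,0.099,0]]'
python3 -m crank '[[0,0,0,0],[0,0,0,0],[0,0,0,0],[0,0,0,0]]' -0.5 40
python3 -m crank '[[0,0,-0.05,0],[0,0,-0.12,0],[0,0,-0.2,0],[0,0,-0.2,0]]'
python3 -c "
from h import *
print(go([.407,-.312,.12]))"
```

```text
clock: 6.9
position: [0.5103, -0.0239, 0.044]
ee_rot: [0.655, 0.755, -0.001, -0.0]
ft_force: [0.4, 0.1, 0.1]
grip_width: 0.632
grasp_force: 0.0
clock: 7.23
position: [0.5112, -0.0238, 0.0458]
ee_rot: [0.655, 0.755, 0.0, 0.0]
ft_force: [1.2, -0.4, 3.6]
grip_width: 0.459
grasp_force: 43.4
clock: 7.57
position: [0.5132, -0.0239, 0.1303]
ee_rot: [0.656, 0.755, 0.003, 0.002]
ft_force: [1.7, -0.0, -0.4]
grip_width: 0.458
grasp_force: 42.1
[-0.6758 -0.364   0.0229  0.    ]
```

```bash
python3 -m crank '[[-0.08,-0.045,0,0],[-0.16,-0.09,0,0],[-0.24,-0.135,0,0],[-0.32,-0.18,0,0],[-0.4,-0.22,0,0]]'
python3 -c "
from h import *
print(ray(load('side0.png'),348,307,.006),ray(load('top0.png'),361,254,.006))
for q in [(407,230,.089),(402,250,.084)]: print(ray(load('top0.png'),*q))
s=readout.get_obs();print(s['position'],s['joint_pos'],go([.4055,-.301,.06]),go([.4055,-.301,.0225]))"
```

```text
clock: 7.98
position: [0.4446, -0.1957, 0.1249]
ee_rot: [0.655, 0.755, 0.0, -0.0]
ft_force: [1.1, -0.2, -1.7]
grip_width: 0.458
grasp_force: 42.0
[ 0.40377412 -0.31232281  0.006     ] [ 0.40653237 -0.31159374  0.006     ]
[ 0.47934381 -0.4536274   0.089     ]
[ 0.41322957 -0.43386546  0.084     ]
[ 0.44460607 -0.19572742  0.1249376 ] [-0.33112268  0.15373313  0.70825422  1.99870123 -0.11727598  1.02935438
  0.57368379] [-0.2469 -0.1339  0.1622  0.    ] [-0.247  -0.1339  0.2559  0.    ]
```

```bash
python3 -m crank '[[-0.08,-0.045,0.02,0],[-0.16,-0.09,0.06,0],[-0.24,-0.134,0.1,0],[-0.247,-0.134,0.16,0],[-0.247,-0.134,0.16,0]]'
python3 -m crank '[[0,0,0.04,0],[0,0,0.07,0],[0,0,0.085,0],[0,0,0.09,0],[0,0,0.09,0]]'
python3 -c "
from h import *
s=readout.get_obs();print(s['position'],s['ft_force'])"
```

```text
clock: 8.4
position: [0.4034, -0.3009, 0.0577]
ee_rot: [0.657, 0.754, -0.001, -0.002]
ft_force: [-0.8, 1.4, -1.7]
grip_width: 0.461
grasp_force: 41.9
clock: 8.82
position: [0.407, -0.2994, 0.0252]
ee_rot: [0.655, 0.756, -0.0, -0.0]
ft_force: [-0.0, -0.7, -0.4]
grip_width: 0.463
grasp_force: 42.0
[ 0.40704809 -0.29941018  0.02520208] [-0.0170937  -0.70020799 -0.42472049]
```

```bash
python3 -m crank '[[0,0,0.005,0],[0,0,0.009,0],[0,0,0.009,0]]'
python3 -m crank '[[0,0,0,0],[0,0,0,0],[0,0,0,0],[0,0,0,0]]' 0.4
python3 -m crank '[[0,0,-0.05,0],[0,0,-0.12,0],[0,0,-0.22,0],[0,0.06,-0.32,0],[0,0.14,-0.42,0]]'
python3 -m crank '[[-0.02,0.08,-0.08,0],[-0.06,0.16,-0.13,0],[-0.09,0.24,-0.13,0],[-0.09,0.24,-0.13,0],[-0.09,0.24,-0.13,0]]' 1
python3 -c "
from h import *
c=snap('wrist','w5.png');s=readout.get_obs();print(s['clock'],s['position'],s['joint_pos'])"
```

```text
clock: 9.07
position: [0.4073, -0.2998, 0.0219]
ee_rot: [0.655, 0.755, 0.0, 0.0]
ft_force: [-0.1, -0.5, -0.2]
grip_width: 0.458
grasp_force: 42.1
clock: 9.4
position: [0.407, -0.3, 0.0218]
ee_rot: [0.655, 0.755, 0.0, 0.0]
ft_force: [0.4, 0.1, 0.1]
grip_width: 0.7
grasp_force: 0.0
clock: 9.82
position: [0.4526, -0.2941, 0.1808]
ee_rot: [0.657, 0.754, 0.001, 0.0]
ft_force: [1.1, -0.9, -0.3]
grip_width: 0.701
grasp_force: 0.0
clock: 10.23
position: [0.5548, -0.3151, 0.2288]
ee_rot: [0.655, 0.756, -0.001, -0.001]
ft_force: [-0.2, -0.4, 0.7]
grip_width: 0.998
grasp_force: 0.0
10.2833 [ 0.553323   -0.31564026  0.22927714] [-0.10703414  0.44229843  0.75234818  1.48609978 -0.30388338  1.33505063
  0.8099275 ]
```

View pics/w5.png

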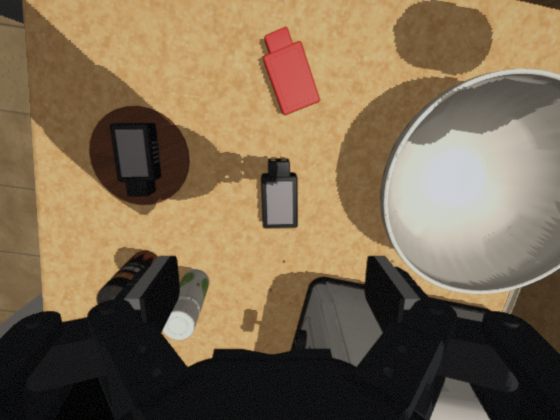

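The flat pack lies on the trivet at (135,157). The charged pack is upright, with its wide part from (261,172) to (299,229) and its nose toward +y at (279,157). The red look-alike is separate, at (291,70).

```bash
python3 - <<'E'
from h import *
c=load('w5.png'); t=load('top0.png'); s=readout.get_obs()
Q=np.array([ray(c,u,v,.024)[:2] for u,v in [(261,173),(298,173),(299,228),(262,229)]]); print('wide',Q.mean(0),[np.linalg.norm(Q[i]-Q[i-1]).round(4) for i in range(4)])
d=Q[0]-Q[3]+Q[1]-Q[2]; print('tail->nose deg',np.degrees(np.arctan2(d[1],d[0])), 'tool x deg',np.degrees(np.arctan2(*R.from_quat(s['ee_rot']).as_matrix()[[1,0],0])))
print('bowl',ray(t,352,154,.09), [ray(c,u,v,.09).round(3) for u,v in [(383,190),(395,140),(400,240)]],'toaster',ray(c,310,285,.15),ray(c,310,285,.2))
print(go([*Q.mean(0),.1]),go([*Q.mean(0),.0165]))
E
```

```text
wide [ 0.56672575 -0.33557374] [np.float64(0.0633), np.float64(0.0393), np.float64(0.0621), np.float64(0.0413)]
tail->nose deg 99.60601560127616 tool x deg 98.09387288163562
bowl [ 0.74599191 -0.28174379  0.09      ] [array([ 0.649, -0.295,  0.09 ]), array([ 0.648, -0.252,  0.09 ]), array([ 0.675, -0.338,  0.09 ])] toaster [ 0.58962746 -0.36076091  0.15      ] [ 0.57875357 -0.33266973  0.2       ]
[-0.054   0.0269  0.3231  0.    ] [-0.054   0.0273  0.5319  0.    ]
```

```bash
python3 - <<'E'
from h import *
t=load('top0.png'); d=load('side0.png')
for z in (0,.06,.12,.18): print(z,'top',ray(t,391,193,z).round(3),'side base',ray(d,420,258,z).round(3),'side near base',ray(d,458,285,z).round(3))
E
python3 - <<'E'
import cv2,numpy as np
a=cv2.imread('pics/top0.png')[100:225,340:460]; b=cv2.imread('pics/side0.png')[170:295,360:520]
cv2.imwrite('pics/crop2.png',np.hstack([cv2.resize(a,None,fx=2.8,fy=2.8),cv2.resize(b,None,fx=2.8,fy=2.8)]))
E
```

```text
0 top [ 0.624 -0.433  0.   ] side base [ 0.653 -0.441  0.   ] side near base [ 0.625 -0.566  0.   ]
0.06 top [ 0.612 -0.416  0.06 ] side base [ 0.617 -0.434  0.06 ] side near base [ 0.591 -0.552  0.06 ]
0.12 top [ 0.601 -0.399  0.12 ] side base [ 0.581 -0.426  0.12 ] side near base [ 0.556 -0.537  0.12 ]
0.18 top [ 0.589 -0.382  0.18 ] side base [ 0.545 -0.418  0.18 ] side near base [ 0.522 -0.522  0.18 ]
```

View pics/crop2.png

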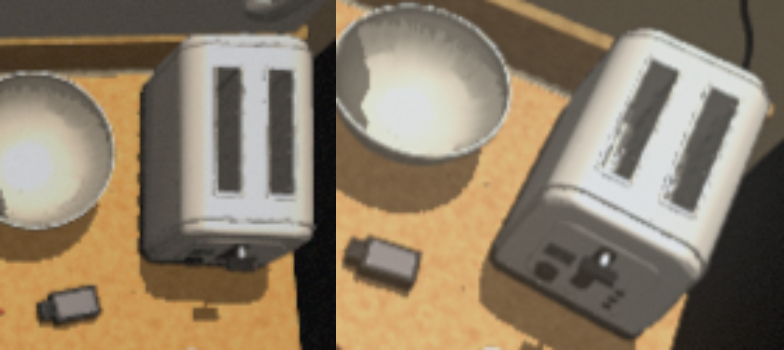

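```bash
python3 -m crank '[[-0.054,0.027,0.1,-0.025],[-0.054,0.027,0.2,-0.025],[-0.054,0.027,0.3,-0.025],[-0.054,0.027,0.4,-0.025],[-0.054,0.027,0.43,-0.025]]' 0.5
python3 -c "
from h import *
s=readout.get_obs();print(s['grip_width'],s['position'],go([.5667,-.3356,.0165]),np.degrees(np.arctan2(*R.from_quat(s['ee_rot']).as_matrix()[[1,0],0])))"
```

```text
clock: 10.7
position: [0.5633, -0.3334, 0.0526]
ee_rot: [0.646, 0.763, -0.001, -0.004]
ft_force: [-0.9, 1.5, -0.4]
grip_width: 0.748
grasp_force: 0.0
0.7480110055826343 [ 0.56333784 -0.33336233  0.05261025] [-0.0074  0.0079  0.0902  0.    ] 99.52943847160935
```

```bash
python3 -m crank '[[0,0,0.04,0],[0,0,0.07,0],[0,0,0.09,0],[0,0,0.1,0],[0,0,0.1,0]]'
python3 -m crank '[[0,0,0,0],[0,0,0,0],[0,0,0,0],[0,0,0,0]]' -0.5 40
python3 -m crank '[[0,-0.02,-0.05,0.1],[0,-0.06,-0.05,0.2],[0,-0.06,-0.05,0.3],[0,-0.06,-0.05,0.4],[0,-0.06,-0.05,0.5]]'
python3 -m crank '[[0,0,0,0.11],[0,0,0,0.22],[0,0,0,0.33],[0,0,0,0.44],[0,0,0,0.5]]'
python3 -m crank '[[0,0,0,0.11],[0,0,0,0.22],[0,0,0,0.33],[0,0,0,0.44],[0,0,0,0.5]]'
python3 -m crank '[[0,0,0,0.11],[0,0,0,0.22],[0,0,0,0.33],[0,0,0,0.44],[0,0,0,0.5]]'
python3 -c "
from h import *
s=readout.get_obs();print(s['grip_width'],s['position'],s['joint_pos'],np.degrees(np.arctan2(*R.from_quat(s['ee_rot']).as_matrix()[[1,0],0])))"
```

```text
clock: 11.12
position: [0.5674, -0.3352, 0.0186]
ee_rot: [0.645, 0.764, 0.0, 0.0]
ft_force: [-0.5, 0.4, 0.5]
grip_width: 0.748
grasp_force: 0.0
clock: 11.45
position: [0.568, -0.3357, 0.0195]
ee_rot: [0.645, 0.764, 0.0, 0.001]
ft_force: [-1.9, 0.3, 6.8]
grip_width: 0.459
grasp_force: 42.1
clock: 11.87
position: [0.5436, -0.3392, 0.0385]
ee_rot: [0.823, 0.569, 0.0, -0.0]
ft_force: [0.6, 0.5, -2.1]
grip_width: 0.46
grasp_force: 41.1
clock: 12.28
position: [0.5438, -0.3389, 0.0382]
ee_rot: [0.942, 0.336, 0.0, -0.0]
ft_force: [-0.3, 0.3, -1.9]
grip_width: 0.455
grasp_force: 41.1
clock: 12.7
position: [0.5439, -0.3389, 0.0382]
ee_rot: [0.997, 0.081, -0.0, -0.0]
ft_force: [-0.4, 0.8, -1.8]
grip_width: 0.46
grasp_force: 41.2
clock: 13.12
position: [0.5439, -0.3388, 0.0381]
ee_rot: [0.984, -0.18, -0.0, -0.0]
ft_force: [0.7, 0.9, -1.3]
grip_width: 0.454
grasp_force: 41.2
0.4542523829447286 [ 0.54389689 -0.33883984  0.03813669] [-0.25187391  0.86010714  1.0820608   1.66056443 -0.82538962  1.14556545
 -0.87705427] -20.7327613376526
```

```bash
python3 -m crank '[[0,0,0.02,0],[0,0,0.035,0],[0,0,0.045,0],[0,0,0.045,0]]'
python3 -m crank '[[0,0,0,0],[0,0,0,0],[0,0,0,0]]' 0.5
python3 -m crank '[[0,0,-0.06,0],[0,0,-0.12,-0.11],[0,0,-0.15,-0.22],[0,0,-0.15,-0.33],[0,0,-0.15,-0.44]]'
python3 -m crank '[[0,0,0,-0.11],[0,0,0,-0.22],[0,0,0,-0.33],[0,0,0,-0.44],[0,0,0,-0.55]]'
python3 -m crank '[[0,0,0,-0.11],[0,0,0,-0.22],[0,0,0,-0.33],[0,0,0,-0.44],[0,0,0,-0.55]]'
python3 -m crank '[[0,0,0,-0.11],[0,0,0,-0.22],[0,0,0,-0.33],[0,0,0,-0.44],[0,0,0,-0.55]]'
python3 -m crank '[[0,0,0,-0.11],[0,0,0,-0.22],[0,0,0,-0.33],[0,0,0,-0.44],[0,0,0,-0.55]]'
python3 -m crank '[[0,0,0,-0.11],[0,0,0,-0.22],[0,0,0,-0.33],[0,0,0,-0.36],[0,0,0,-0.36]]'
python3 -c "
from h import *
s=readout.get_obs();print(s['grip_width'],s['position'],s['joint_pos'],np.degrees(np.arctan2(*R.from_quat(s['ee_rot']).as_matrix()[[1,0],0])))" | tee /dev/null
```

```text
clock: 13.45
position: [0.5435, -0.339, 0.0197]
ee_rot: [0.984, -0.176, -0.0, -0.001]
ft_force: [0.5, -0.4, -1.2]
grip_width: 0.46
grasp_force: 41.3
clock: 13.7
position: [0.5438, -0.3393, 0.0202]
ee_rot: [0.984, -0.177, 0.0, -0.0]
ft_force: [0.6, -0.3, 0.2]
grip_width: 0.75
grasp_force: 0.0
clock: 14.12
position: [0.5442, -0.3396, 0.0813]
ee_rot: [0.998, 0.056, 0.001, 0.0]
ft_force: [0.2, 0.1, -0.7]
grip_width: 0.75
grasp_force: 0.0
clock: 14.53
position: [0.5438, -0.3393, 0.0803]
ee_rot: [0.942, 0.337, 0.0, 0.0]
ft_force: [-0.6, 0.7, 0.3]
grip_width: 0.747
grasp_force: 0.0
clock: 14.95
position: [0.5437, -0.3393, 0.0803]
ee_rot: [0.807, 0.59, 0.0, 0.0]
ft_force: [-0.5, 0.8, -0.1]
grip_width: 0.748
grasp_force: 0.0
clock: 15.37
position: [0.5437, -0.3393, 0.0803]
ee_rot: [0.606, 0.795, 0.0, 0.0]
ft_force: [0.7, 0.8, -0.3]
grip_width: 0.749
grasp_force: 0.0
clock: 15.78
position: [0.5437, -0.3394, 0.0803]
ee_rot: [0.356, 0.935, -0.0, 0.0]
ft_force: [0.2, -0.5, -0.4]
grip_width: 0.753
grasp_force: 0.0
clock: 16.2
position: [0.5436, -0.3395, 0.0803]
ee_rot: [0.176, 0.984, 0.0, 0.0]
ft_force: [-0.5, -0.5, -1.0]
grip_width: 0.752
grasp_force: 0.0
0.752014465053124 [ 0.543562   -0.33950847  0.08030666] [ 0.1318302   0.53714832  0.47096222  1.61703026 -0.2708222   1.05251159
  1.89725295] 159.69528211357195
```

```bash
python3 -m crank '[[0,0,0.05,0],[0,0,0.1,0],[0,0,0.13,0],[0,0,0.149,0],[0,0,0.149,0]]'
python3 -m crank '[[0,0,0,0],[0,0,0,0],[0,0,0,0],[0,0,0,0]]' -0.5 40
python3 -m crank '[[0,0,-0.08,0],[0,0,-0.17,0.1],[0,0,-0.27,0.2],[0,0,-0.3,0.3],[0,0,-0.3,0.42]]'
python3 -m crank '[[0,0,0,0.11],[0,0,0,0.22],[0,0,0,0.33],[0,0,0,0.44],[0,0,0,0.55]]'
python3 -m crank '[[0,0,0,0.06],[0,0,0,0.06]]'
python3 -c "
from h import *
s=readout.get_obs();print(s['grip_width'],s['position'],s['joint_pos'],np.degrees(np.arctan2(*R.from_quat(s['ee_rot']).as_matrix()[[1,0],0])),go([.5121,-.0268,.13]))"
```

```text
clock: 16.62
position: [0.5428, -0.3387, 0.0189]
ee_rot: [0.177, 0.984, 0.0, -0.001]
ft_force: [0.1, 1.0, -0.7]
grip_width: 0.754
grasp_force: 0.0
clock: 16.95
position: [0.5444, -0.3397, 0.0218]
ee_rot: [0.177, 0.984, -0.0, 0.001]
ft_force: [-0.2, -0.1, 5.2]
grip_width: 0.458
grasp_force: 42.4
clock: 17.37
position: [0.5455, -0.3405, 0.1456]
ee_rot: [0.389, 0.921, 0.0, 0.004]
ft_force: [0.6, -0.7, -1.9]
grip_width: 0.457
grasp_force: 41.8
clock: 17.78
position: [0.5437, -0.339, 0.1408]
ee_rot: [0.635, 0.772, 0.0, -0.0]
ft_force: [-0.1, -0.4, -0.8]
grip_width: 0.461
grasp_force: 41.8
clock: 17.95
position: [0.5437, -0.339, 0.1406]
ee_rot: [0.658, 0.753, 0.0, -0.0]
ft_force: [0.3, -0.0, -1.1]
grip_width: 0.46
grasp_force: 41.8
0.4595544244848405 [ 0.54372231 -0.33895481  0.14063423] [-0.04375548  0.52440859  0.71903706  1.57765421 -0.3650441   1.17834722
  0.8840438 ] 97.6862021758344 [0.7839 0.026  0.0267 0.    ]
```

```bash
python3 -m crank '[[0.09,0.003,0,0],[0.19,0.006,0,0],[0.29,0.009,0,0],[0.39,0.012,0,0],[0.48,0.015,0,0]]'
python3 -m crank '[[0.1,0.003,0,0],[0.18,0.006,0,0],[0.25,0.009,0,0],[0.3,0.011,0,0],[0.304,0.011,0,0]]'
python3 -m crank '[[0,0,0,0],[0,0,0,0],[0,0,0,0]]'
python3 -c "
from h import *
c=snap('wrist','w6.png')
s=readout.get_obs();print(s['grip_width'],s['position'],s['joint_pos'],np.degrees(np.arctan2(*R.from_quat(s['ee_rot']).as_matrix()[[1,0],0])),go([.5121,-.0268,.0525]))"
```

```text
clock: 18.37
position: [0.5229, -0.1457, 0.1407]
ee_rot: [0.656, 0.755, 0.0, -0.0]
ft_force: [0.3, 1.4, -1.7]
grip_width: 0.457
grasp_force: 41.7
clock: 18.78
position: [0.511, -0.0223, 0.1407]
ee_rot: [0.654, 0.757, 0.001, -0.001]
ft_force: [0.1, -0.2, -0.9]
grip_width: 0.457
grasp_force: 41.7
clock: 19.03
position: [0.5113, -0.0285, 0.1408]
ee_rot: [0.657, 0.754, -0.0, 0.0]
ft_force: [-0.1, 0.4, 0.1]
grip_width: 0.459
grasp_force: 41.7
0.45648767976829596 [ 0.51125667 -0.02856184  0.14073739] [-0.64182106  0.19655477  0.67676289  1.91917094 -0.13938821  1.07230254
  0.22794894] 97.76522642794336 [0.0041 0.0026 0.2206 0.    ]
```

```bash
python3 -m crank '[[0.004,0.002,0.05,0],[0.004,0.002,0.1,0],[0.004,0.002,0.14,0],[0.004,0.002,0.16,0],[0.004,0.002,0.16,0]]'
python3 -m crank '[[0,0,0.015,0],[0,0,0.03,0],[0,0,0.045,0],[0,0,0.055,0],[0,0,0.055,0]]'
python3 -c "
from h import *
s=readout.get_obs();print(s['position'],s['ft_force'])"
```

```text
clock: 19.5
position: [0.5108, -0.0264, 0.0752]
ee_rot: [0.657, 0.753, -0.001, -0.001]
ft_force: [-0.6, 0.5, -1.5]
grip_width: 0.458
grasp_force: 41.7
clock: 19.92
position: [0.5126, -0.0271, 0.0546]
ee_rot: [0.657, 0.753, 0.0, 0.001]
ft_force: [2.8, -5.2, -2.8]
grip_width: 0.46
grasp_force: 41.7
[ 0.51264556 -0.02705349  0.05464744] [ 2.75245589 -5.2007466  -2.75432536]
```

```bash
python3 -m crank '[[-0.004,0,0,0],[-0.005,0,0.002,0],[-0.005,0,0.005,0],[-0.005,0,0.005,0]]'
python3 -c "
from h import *
s=readout.get_obs();print(s['position'],s['ft_force'])"
```

```text
clock: 20.25
position: [0.5124, -0.0278, 0.0527]
ee_rot: [0.657, 0.754, 0.0, 0.0]
ft_force: [0.6, -3.6, 0.4]
grip_width: 0.46
grasp_force: 42.0
[ 0.51239419 -0.02780332  0.05273894] [ 0.60063509 -3.61266809  0.36189712]
```

Close to the floor with little force, so I'll go 1 mm lower, release, rise, and look.

```bash
python3 -m crank '[[-0.003,0,0.002,0],[-0.003,0,0.003,0],[-0.003,0,0.003,0]]'
python3 -m crank '[[0,0,0,0],[0,0,0,0],[0,0,0,0],[0,0,0,0]]' 0.27
python3 -m crank '[[0,0,-0.05,0],[0,0,-0.12,0],[0,0,-0.2,0],[-0.05,0,-0.3,0],[-0.1,0,-0.36,0]]'
python3 -m crank '[[0,0,0,0],[0,0,0,0]]'
python3 -c "
from h import *
c=snap('wrist','w7.png')
s=readout.get_obs();print(s['position'],s['clock'])"
```

```text
clock: 20.5
position: [0.5123, -0.0285, 0.0517]
ee_rot: [0.657, 0.754, 0.0, -0.0]
ft_force: [-1.9, -1.6, 4.5]
grip_width: 0.459
grasp_force: 42.5
clock: 20.83
position: [0.5121, -0.0283, 0.0513]
ee_rot: [0.657, 0.754, 0.0, -0.0]
ft_force: [0.2, -0.4, 0.5]
grip_width: 0.63
grasp_force: 0.0
clock: 21.25
position: [0.5182, -0.0674, 0.1982]
ee_rot: [0.656, 0.755, 0.001, 0.0]
ft_force: [1.4, 0.1, -0.3]
grip_width: 0.637
grasp_force: 0.0
clock: 21.42
position: [0.5184, -0.0692, 0.1967]
ee_rot: [0.658, 0.753, 0.001, 0.001]
ft_force: [-0.1, 1.1, -0.9]
grip_width: 0.637
grasp_force: 0.0
[ 0.51760268 -0.06800068  0.19518903] 21.4667
```

View pics/w7.png

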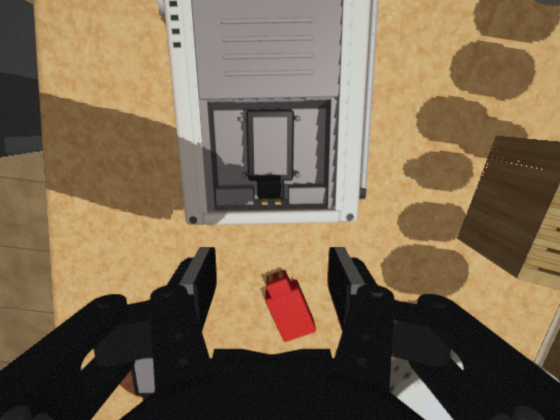

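The charged pack is level in the bay, with its wide part from (247,110) to (294,180), its nose in the slot at (269,188), and the fingers clear. Next I'll push the ridge's far face with shut fingers to close the cover.

```bash
python3 -m crank '[[0.1,0,0,0],[0.2,0,0,0],[0.3,0,0,0],[0.4,0,0,0],[0.5,0,0,0]]' -1
python3 -m crank '[[0.06,0,0,0],[0.072,0,0.05,0],[0.072,0,0.12,0],[0.072,0,0.18,0],[0.072,0,0.18,0]]'
python3 -m crank '[[0,0,0,0],[0,0,0,0]]'
python3 -c "
from h import *
s=readout.get_obs();print(s['position'],np.degrees(np.arctan2(*R.from_quat(s['ee_rot']).as_matrix()[[1,0],0])),go([.4862,.1572,.0835]))"
```

```text
clock: 21.88
position: [0.4885, 0.1325, 0.1939]
ee_rot: [0.657, 0.754, -0.001, -0.001]
ft_force: [0.3, 0.4, -0.5]
grip_width: -0.002
grasp_force: 0.0
clock: 22.3
position: [0.4824, 0.1582, 0.1178]
ee_rot: [0.656, 0.754, -0.004, -0.002]
ft_force: [-1.5, -0.7, 0.4]
grip_width: -0.001
grasp_force: 0.0
clock: 22.47
position: [0.4865, 0.1587, 0.1239]
ee_rot: [0.657, 0.754, -0.0, -0.0]
ft_force: [0.1, 0.5, -0.8]
grip_width: -0.0
grasp_force: 0.0
[0.48648589 0.15866792 0.12394378] 97.85632831297174 [-0.0035 -0.0012  0.1011  0.    ]
```

```bash
python3 -m crank '[[0,0,0.03,0],[0,0,0.06,0],[0,0,0.08,0],[0,0,0.09,0],[0,0,0.097,0]]'
python3 -m crank '[[0,0,0.002,0],[-0.01,0,0.003,0],[-0.02,0,0.003,0],[-0.04,0,0.003,0],[-0.06,0,0.003,0]]'
python3 -c "
from h import *
s=readout.get_obs();print(s['position'],s['ft_force'])"
```

```text
clock: 22.88
position: [0.4867, 0.1585, 0.0849]
ee_rot: [0.657, 0.754, 0.0, 0.0]
ft_force: [0.2, 0.3, 0.4]
grip_width: 0.003
grasp_force: 0.0
clock: 23.3
position: [0.4902, 0.1344, 0.0839]
ee_rot: [0.657, 0.754, 0.001, 0.0]
ft_force: [0.7, 2.3, -0.3]
grip_width: 0.001
grasp_force: 1.2
[0.49020471 0.1343817  0.08389262] [ 0.68562389  2.25945761 -0.25848573]
```

```bash
python3 -m crank '[[-0.02,0,0.003,0],[-0.045,0,0.005,0],[-0.07,0,0.005,0],[-0.095,0,0.005,0],[-0.12,0,0.005,0]]'
python3 -m crank '[[-0.015,0,0,0],[-0.03,0,0,0],[-0.045,0,0,0],[-0.06,0,0,0],[-0.065,0,0,0]]'
python3 -c "
from h import *
s=readout.get_obs();print(s['position'],s['ft_force']);o=np.array([.50444,.02747]);a=np.radians(98);print((s['position'][:2]-o)@[np.cos(a),np.sin(a)])"
```

```text
clock: 23.72
position: [0.4966, 0.0859, 0.0815]
ee_rot: [0.657, 0.754, 0.0, 0.0]
ft_force: [2.4, 3.0, 0.1]
grip_width: -0.005
grasp_force: 1.2
clock: 24.13
position: [0.4997, 0.0619, 0.0814]
ee_rot: [0.657, 0.754, 0.0, -0.001]
ft_force: [-1.7, 14.8, -0.0]
grip_width: -0.002
grasp_force: 7.1
[0.49969702 0.06187159 0.08144101] [-1.72633354e+00  1.48129709e+01 -1.08651246e-02]
0.0347268888429159
```

```bash
python3 -m crank '[[-0.004,0,0,0],[-0.008,0,0,0],[-0.008,0,0,0]]'
python3 -c "
from h import *
s=readout.get_obs();print(s['position'],s['ft_force']);o=np.array([.50444,.02747]);a=np.radians(98);print((s['position'][:2]-o)@[np.cos(a),np.sin(a)])"
```

```text
clock: 24.38
position: [0.4997, 0.0618, 0.0815]
ee_rot: [0.656, 0.755, 0.001, -0.002]
ft_force: [-1.6, 15.9, 0.8]
grip_width: 0.001
grasp_force: 8.0
[0.49974718 0.06183309 0.08145264] [-1.55924506 15.90364492  0.80434296]
0.03468178023838959
```

```bash
python3 -m crank '[[-0.006,0,0,0],[-0.012,0,0,0],[-0.012,0,0,0]]'
python3 -c "
from h import *
s=readout.get_obs();print(s['position'],s['ft_force'])"
```

```text
clock: 24.63
position: [0.4998, 0.0613, 0.0815]
ee_rot: [0.655, 0.756, 0.003, -0.004]
ft_force: [-5.4, 31.1, 2.1]
grip_width: 0.0
grasp_force: 15.6
[0.4998151  0.0613485  0.08152138] [-5.3891672  31.08774673  2.0816192 ]
```

```bash
python3 -m crank '[[0.03,0,0,0],[0.045,0,0,0],[0.045,0,-0.08,0],[0.045,0,-0.18,0],[0.045,0,-0.28,0]]'
python3 -m crank '[[0,0,-0.1,0],[-0.1,0,-0.2,0],[-0.18,0,-0.27,0],[-0.18,-0.05,-0.27,0],[-0.18,-0.05,-0.27,0]]'
python3 -m crank '[[0,0,0,0],[0,0,0,0]]'
python3 - <<'E'
from h import *
c=snap('wrist','w8.png'); b=load('w1.png'); s=readout.get_obs(); print(s['clock'],s['position'],s['ft_force'])
g=lambda k:cv2.cvtColor(k['color'],cv2.COLOR_RGB2GRAY)
M=cv2.Rodrigues
# warp new picture's radio-top plane (z=.062) into w1's view, then match patches
src=np.float32([[224,40],[366,43],[346,230],[228,230]]); dst=np.float32([proj(c,ray(b,u,v,.062)) for u,v in src])
W=cv2.warpPerspective(g(c),cv2.getPerspectiveTransform(dst,src),(560,420))
for n,(x0,y0,x1,y1) in dict(pad=(258,140,322,190),coveredge=(245,130,262,150),rimkeys=(224,60,240,150),grille=(255,200,322,245),corner=(222,36,250,60)).items():
    T=g(b)[y0:y1,x0:x1]; A=W[y0-14:y1+14,x0-14:x1+14]; r=cv2.matchTemplate(A,T,cv2.TM_CCOEFF_NORMED); _,v,_,p=cv2.minMaxLoc(r); print(n,round(v,3),p[0]-14,p[1]-14)
E
```

```text
clock: 25.05
position: [0.4975, 0.0697, 0.194]
ee_rot: [0.658, 0.753, -0.002, -0.0]
ft_force: [1.1, 0.6, 1.0]
grip_width: -0.0
grasp_force: 0.0
clock: 25.47
position: [0.488, -0.0083, 0.3042]
ee_rot: [0.66, 0.751, 0.001, 0.001]
ft_force: [0.1, 0.2, -0.2]
grip_width: -0.001
grasp_force: 0.0
clock: 25.63
position: [0.4882, -0.0027, 0.3008]
ee_rot: [0.657, 0.754, -0.0, -0.0]
ft_force: [-0.3, 0.5, -0.5]
grip_width: 0.0
grasp_force: 0.0
25.6833 [ 0.48818883 -0.00235574  0.30051401] [0.03084939 0.62352609 0.18101584]
pad 0.909 0 0
coveredge 0.809 -1 0
rimkeys 0.936 -1 0
grille 0.576 9 5
corner 0.943 -2 0
```

```bash
python3 -c "
from h import *
print(manip.hand_in())"
```

```text
the job is handed in; nothing more can be done
None
```

I handed the job in at 25.7 s; no verdict came back. The flat pack is on the trivet, the charged pack is seated nose-in, and the cover sits against its home stop, back where it started to within about 1 mm. I inferred the tab clicking up from that match and did not see it directly.

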